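Shut the filter drawer and set the air valve two turns open

ROBOT

A 6-joint arm with a two-finger parallel gripper is mounted at the origin on the work surface; the furniture and walls round the work are solid. World frame = base frame: x ahead of the robot, y to its left, z up, the work surface at z = 0. Lengths are in m, angles in rad, forces in N, time in s.
With the tool pointing down it reaches from about 0.375 to 0.975 m from the base axis. Payload 3.8 kg.
Tool frame: the origin (TCP) lies between the finger pads, 19 mm behind the fingertips; this is the grasp point; z points along the fingers, y is the line along which they close (so a half turn about z gives the same grasp; the last joint's range is limited). The gripper opens to 85 mm and grips with 20 to 120 N. Pads are 22 mm wide; open, the fingers measure 114 mm over their backs; the gripper's body (76 mm by 85 mm) begins 54 mm behind the grasp point. The pads swing forward as they close: fully open they stand 13 mm farther back than shut.
Start: joints at [-1.347, 0.264, 1.604, -0, 1.274, -0.037], TCP at [0.174, -0.652, 0.25] pointing down, gripper open.
Joint ranges: [-2.63, 2.63], [-0.94, 2.18], [0.31, 2.57], [-1.31, 4.45], [0, 2.66], [-2.55, 2.55]. Speed limits (rad/s): [2.57, 2.57, 3.14, 3.14, 3.14, 3.14].

INTERFACE

Orientations are given as a rotation vector (axis times angle).
In Python, from workcell import bot gives the robot as it stands.
- The arm moves only by the tool pendant, called after "Emit:" by a JSON object that holds its "name" and its "arguments". Schema: {"type":"object","properties":{"plan":{"type":"object","properties":{"x":{"type":"array","items":{"type":"number"},"minItems":1,"maxItems":5},"y":{"type":"array","items":{"type":"number"},"minItems":1,"maxItems":5},"z":{"type":"array","items":{"type":"number"},"minItems":1,"maxItems":5},"spin":{"type":"array","items":{"type":"number"},"minItems":1,"maxItems":5}},"additionalProperties":false,"required":["x","y","z","spin"]},"aperture":{"type":"number"},"grip_force":{"type":"number"},"only":{"type":"string"},"quiet":{"type":"boolean"},"lines":{"type":"string"}},"required":["plan"],"additionalProperties":false}. plan is an object with one list for each field, all of the same length, 1 to 5, a row being the entries at one place: x, y, z (the shift in shares of the most that a row can go, 1 being 62.5 mm), spin (a turn about the tool's z in units of 0.1 rad); each row shifts and turns the commanded pose from where the row before left it, along the tool's axes as they then stand; what a row does not reach is not made up. A row lasts 1/8 s, in which the tool goes at most 0.0625 m and 0.188 rad, less where a joint would pass 70% of its speed; a pose out of reach is approached as far as the arm can. aperture is the opening from 0.0 (shut) to 1.0 (fully open), set as the call begins (left out keeps the last). The fingers move at their own pace and stop on an object; grip_force is the grip in N (left out, the last holds). Time passes only in rows, so rows that do not move let the fingers close. The tool returns the time, the measured TCP pose, the force, the opening and the grip force at its end. only (a regular expression) keeps the lines of the reply that match it, lines (a string "A,B") keeps lines A to B, and quiet returns only ok. Input that does not fit is refused with a message, and nothing moves.
- bot.read_state(): the state, without advancing time (a new reading comes with each control period).
- bot.read_camera(name): name is "scene" or "top"; returns the picture (480x640x3 uint8, red, green, blue); there is no depth.
- bot.camera_info(name): a dict with "intrinsics" (3x3 intrinsics, pixels), "extrinsics" (4x4, takes a point from camera to world coordinates). Camera axes: x right, y down, z forward; pixel columns grow to the right and rows downward; lengths in m; the calibration is good to about 2 mm. A picture is of the moment at which its call begins. camera_info takes no time and is no camera call.
- bot.finish_job(): hands the job in; it is judged then, once.
The state is a dict: "time": time; "q": joint angles; "joint_vel": joint speeds; "joint_torque": joint torques, N m; "tool_pos": TCP position; "tcp_rot": TCP orientation; "wrist_force": force on the tool from outside, world axes, zero at the start; "torque": the same for the moment, N m; "width": opening from 0.0 (shut) to 1.0 (fully open); "grip_force": force on a finger pad.
Only numpy, scipy, OpenCV 4.12 (cv2) and the standard library are available. Lean on these libraries where they do the work, as an engineer would, in place of code of your own. Each camera call takes 0.05 s, during which the arm holds its last target. There are 200 camera calls.

TASK

The little air unit that pumps up the shop's toy balls has just had a fresh filter put in its drawer. First push the drawer fully shut; then turn the valve wheel by its handle clockwise until it is closed on its stop, back it off exactly two full turns counterclockwise, and finish still gripping the handle there, without letting go. Leave the toy car, the stamp and the yo-yo beside the unit where they are.

Things in the scene. Friction and masses are not known exactly. Their poses are not given: they have to be found in the camera images.
- air_unit: grey painted steel case, 140 (x, front to back) x 150 (y) x 105 (z) mm, fixed on the table. Origin at the centre of its underside; own -x is the front with the drawer (towards the robot), z up. On its top: a flat gauge 8 mm high at the front left corner, and the brass valve stem 15 mm behind the centre. A brass spigot stands out 20 mm from its right side (-y).
- drawer (a joint): how far the aluminium drawer is open, m: 0 = fully shut against its stop, up to 0.06 (starts 0.025 to 0.05 open). It slides out along the unit's own -x; about 1.5 N moves it and it stays where it is left. Its front is 134 mm wide, from 17 to 90 mm above the table.
- drawer_pull (a point): middle of the drawer's steel bar pull: a level bar 10 mm thick and 70 mm long along the unit's y, 70 mm above the table, its axis 25 mm in front of the drawer's front face. Shut, it lies 95 mm in front of the unit's origin. Pushing on the bar from in front shuts the drawer.
- valve_wheel (a joint): angle of the valve wheel, rad: 0 = closed, hard on its stop; grows as the wheel opens, counterclockwise seen from above, one turn = 6.283, at most 20 (starts 3.5 to 7.5). Axis vertical. Friction about 0.08 N m (some 2 N at the handle); it does not rise or sink and stays where it is left.
- wheel_centre (a point): centre of the dark steel three-spoked valve wheel, on its axis at mid-height of the rim, 156 mm above the table, 15 mm behind the unit's origin along its x. Rim 12 mm thick, rim centre line of radius 45 mm, 102 mm over all, its top at 162 mm; the hub nut reaches 171 mm.
- crank_handle: upright black handle on the rim, 45 mm from the wheel's axis: 22 mm thick, 45 mm high, from 164 to 209 mm above the table. It spins freely on its pin, so a gripper holding it need not turn as the wheel goes round. Origin at the centre of its underside. With the valve closed on its stop (joint 0) it stands on the unit's own -x side of the axis (towards the drawer).
- handle_grip (a point): on the handle's axis at half its height, 186.5 mm above the table: where to grip it, firmly (about 30 N) so that it does not slip along the pads on the way round
- toy_car: bystander: small red wooden car, 58x102x50 mm, loose, to the left of the unit; origin at the centre of its underside
- stamp: bystander: wooden shop stamp standing upright, 24x36x66 mm, loose, to the right of the unit; origin at the centre of its underside
- yoyo: bystander: red yo-yo lying flat, 56 mm across, 36 mm high, loose, to the right of the unit; origin at the centre of its underside

How it is judged:
On the way, in this order (a step that is already met when the one before it is completed fails the run):
1. the drawer is fully shut (within 4 mm) (value of joint drawer below 0.004 m), for 0.2 s.
2. with the drawer shut, the valve wheel is closed on its stop (within 0.12 rad) (value of joint drawer below 0.004 m and value of joint valve_wheel below 0.12 rad), for 0.2 s.
At the end, for the whole second after the job is handed in: The drawer is shut within 4 mm, the valve wheel rests two turns (12.57 rad, within 0.35 rad) open from its stop, turning at under 0.1 rad/s, and the fingers still grip the handle: more than 2 N on it, the TCP within 35 mm of the middle of the handle (value of joint drawer below 0.004 m and value of joint valve_wheel between 12.22 and 12.92 rad and velocity of joint valve_wheel between -0.1 and 0.1 rad/s and contact force between the fingers and crank_handle above 2 N and distance between the grasp point and handle_grip below 0.035 m); the arm keeps its last pose, push and grip.
It fails at once if the toy car is shoved more than 30 mm (distance of toy_car from where it was at the start of the episode above 0.03 m).
It fails at once if the stamp is shoved more than 30 mm or knocked over (distance of stamp from where it was at the start of the episode above 0.03 m or angle between stamp's own z axis and vertical above 0.6 rad).
It fails at once if the yo-yo is shoved more than 30 mm (distance of yoyo from where it was at the start of the episode above 0.03 m).
It also fails if it takes over 67 s, if anything falls off the work surface, if the arm or the gripper's body presses on something with over 40 N, if the wrist force passes 120 N, or if a joint passes its speed limit or range.

## Working session

There is one attempt and no reset: what is moved stays moved. The work goes in short steps, Python scripts to look and compute and a tool call to move; the robot and the scene stay as the last step left them, time stands still between calls to the robot, and variables do not carry over. Pictures are saved under pics/ and viewed, at most 10 in all, crops included, and the job is handed in when it is done.

```bash
ls; mkdir -p pics; python3 - <<'E'
from workcell import bot
import cv2
for n in("scene","top"):
    im=bot.read_camera(n); cv2.imwrite(f"pics/{n}0.png",im[:,:,::-1]); i=bot.camera_info(n); print(n,i["intrinsics"],i["extrinsics"])
s=bot.read_state(); print(s["time"],s["tool_pos"],s["tcp_rot"],s["width"])
E
```

```text
pics
workcell.py
scene [[503.413629     0.         325.49341528]
 [  0.         503.413629   242.70752378]
 [  0.           0.           1.        ]] [[ 0.12066791  0.57498223 -0.80921857  1.25111218]
 [ 0.99255757 -0.05642156  0.10791701 -0.1252871 ]
 [ 0.01639299 -0.81621814 -0.57751123  0.61327331]
 [ 0.          0.          0.          1.        ]]
top [[477.71624447   0.         323.54500499]
 [  0.         477.71624447 235.95258468]
 [  0.           0.           1.        ]] [[ 0.00927813 -0.99944377  0.03203241  0.53689668]
 [-0.99952617 -0.00832918  0.0296322  -0.0463338 ]
 [-0.02934891 -0.03229216 -0.99904748  0.9826981 ]
 [ 0.          0.          0.          1.        ]]
0.1 [ 0.17387705 -0.65154068  0.24874395] [-3.11284757e+00 -4.08155981e-01  3.44610518e-04] 1.0003502607147012
```

View pics/scene0.png

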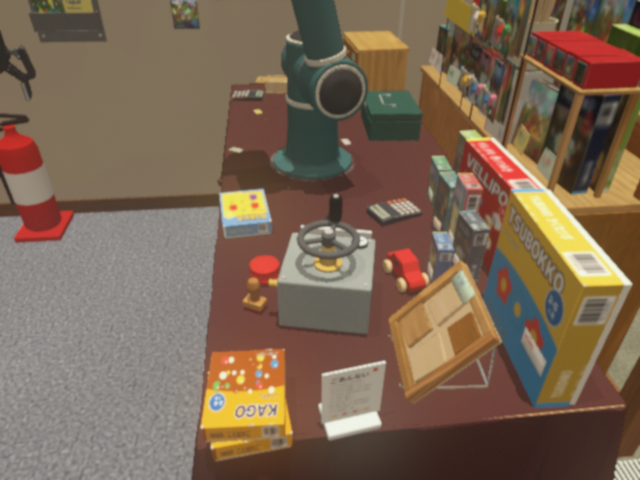

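View pics/top0.png

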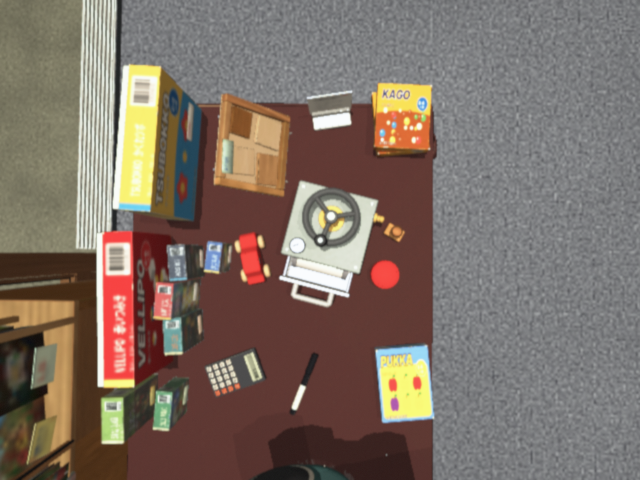

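Scene: unit at about (328,285), wheel (328,238), handle (335,207). Top: wheel centre at about (331,218), handle (321,240), pull (312,298), car (252,258) left, stamp (394,231) and yo-yo (385,274) right. A closer look follows.

```bash
python3 - <<'E'
import cv2,numpy as np
t=cv2.imread("pics/top0.png")[170:320,270:400]; s=cv2.imread("pics/scene0.png")[180:340,265:395]
t=cv2.resize(t,(390,450),interpolation=cv2.INTER_CUBIC);s=cv2.resize(s,(390,480),interpolation=cv2.INTER_CUBIC)
o=np.zeros((480,780,3),np.uint8);o[:450,:390]=t;o[:,390:]=s
cv2.imwrite("pics/crop.png",o)
E
```

```text
(no output)
```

View pics/crop.png

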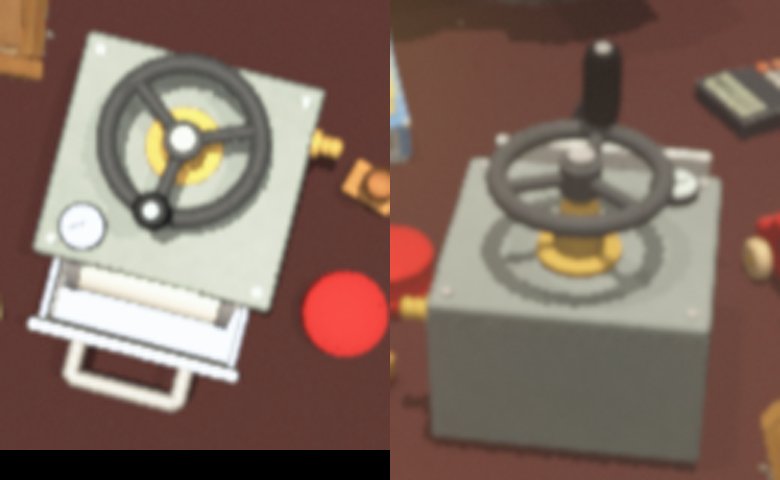

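Crop (3x): top shows hub (183,138), handle top (151,210), case corners (90,33),(323,92),(268,311),(35,248), bar pull ends (67,375),(180,408). Scene shows the handle top at (212,46), hub at (190,152), with the drawer hidden behind.

```bash
cat > h.py <<'E'
import numpy as np
from workcell import bot
def ray(n,p):
    i=bot.camera_info(n);E=np.array(i["extrinsics"]);d=E[:3,:3]@np.linalg.solve(np.array(i["intrinsics"]),[*p,1]);return E[:3,3],d/np.linalg.norm(d)
def plane(n,p,z):
    o,d=ray(n,p);return o+d*(z-o[2])/d[2]
def tri(a,b):
    (o1,d1),(o2,d2)=ray("top",a),ray("scene",b)
    t=np.linalg.lstsq(np.c_[d1,-d2],o2-o1,rcond=None)[0];p,q=o1+t[0]*d1,o2+t[1]*d2
    return (p+q)/2,np.linalg.norm(p-q)
E
python3 - <<'E'
from h import *
np.set_printoptions(precision=4,suppress=True)
T=lambda x,y:((x-1)/3+270,(y-1)/3+170); S=lambda x,y:((x-1)/3+265,(y-1)/3+180)
print("handle top",tri(T(151,210),S(212,45)),plane("top",T(151,210),.209))
print("hub top",tri(T(183,138),S(190,152)),plane("top",T(183,138),.171))
c=np.array([plane("top",T(*p),.105) for p in[(90,33),(323,92),(268,311),(35,248)]]);print(c)
print("sides",[np.linalg.norm(c[i]-c[i-1]) for i in range(4)])
u=c[0]+c[1]-c[2]-c[3];yaw=np.arctan2(u[1],u[0]);w=c[0]+c[3]-c[1]-c[2];print("yaw",yaw,np.arctan2(-w[0],w[1]),"centre",c.mean(0))
a,b=[plane("top",T(*p),.075) for p in[(67,375),(180,408)]];print("bar",a,b,np.linalg.norm(a-b))
m=c.mean(0);ux=np.array([np.cos(yaw),np.sin(yaw),0]);print("shut pull",m-.095*ux,"open",np.dot(m-(a+b)/2,ux)-.095,"wheel",m+.015*ux)
# right-hand items
print("yoyo",plane("top",(385,274),.036),"stamp",plane("top",(394,231),.06),"car",plane("top",(252,258),.05))
E
```

```text
handle top (array([ 0.5556, -0.018 ,  0.2103]), np.float64(0.00043770225356521396)) [ 0.5556 -0.0177  0.209 ]
hub top (array([ 0.5976, -0.0343,  0.1705]), np.float64(0.00047911536397863977)) [ 0.5976 -0.0341  0.171 ]
[[ 0.6669  0.0248  0.105 ]
 [ 0.6313 -0.1186  0.105 ]
 [ 0.4971 -0.0859  0.105 ]
 [ 0.5342  0.0572  0.105 ]]
sides [np.float64(0.1366121653059391), np.float64(0.1477207227830273), np.float64(0.13814202143453225), np.float64(0.14778117830571658)]
yaw -0.23916882687068128 -0.24845886920952967 centre [ 0.5824 -0.0306  0.105 ]
bar [0.454  0.0395 0.075 ] [ 0.4341 -0.0322  0.075 ] 0.07438405046226494
shut pull [ 0.4901 -0.0081  0.105 ] open 0.047505236084692676 wheel [ 0.597  -0.0342  0.105 ]
yoyo [ 0.4932 -0.1401  0.036 ] stamp [ 0.5772 -0.1546  0.06  ] car [0.5224 0.1212 0.05  ]
```

Emit:
{"name": "pendant", "arguments": {"plan": {"x": [0], "y": [0], "z": [0], "spin": [0]}, "aperture": 0}}

```text
time: 0.22
tool_pos: [0.174, -0.6518, 0.2492]
tcp_rot: [-3.114, -0.408, 0.0]
wrist_force: [-0.0, 0.2, 1.3]
width: 0.818
grip_force: 0.0
```
Wrist orientation: keep the tool constant. Tool axes: constants, so displacement in tool axes by chord. Choose tool yaw such that arithmetic is easy: the script computes the rows; I type them. "few and round". OK. Does each row fully achieve with lag? "what a row does not reach is not made up" - max speed limits. 18.7mm is <62mm. Joint speed near x=0.55: fine.

Two-view heights agree with the text (handle top 210 vs 209 mm, hub 170.5 vs 171, sides 147x138). The unit yaw is −0.245, the drawer is 47 mm open and the wheel is at about 6.16 rad. First I align the tool's x with the unit's x and travel to in front of the pull with the fingers shut.

The rows are not in the units I measure in: shifts go in shares of 62.5 mm and turns go in units of 0.1 rad. I convert before sending: -0.054 m is -0.864, 0.009 m is 0.144, 0.169 rad is 1.69.

Emit:
{"name": "pendant", "arguments": {"plan": {"x": [0, 0, 0, 0.144, 0.144], "y": [0, 0, 0, -0.864, -0.864], "z": [0, 0, 0, 0, 0], "spin": [1.69, 1.69, 1.68, 0, 0]}, "aperture": 0}}

```text
time: 0.85
tool_pos: [0.2178, -0.5508, 0.2494]
tcp_rot: [-3.117, 0.386, 0.0]
wrist_force: [0.5, 0.4, 0.7]
width: -0.003
grip_force: 0.0
```

Emit:
{"name": "pendant", "arguments": {"plan": {"x": [0.144, 0.144, 0.144, 0.144, 0.144], "y": [-0.864, -0.864, -0.864, -0.864, -0.864], "z": [0, 0, 0, 0, 0], "spin": [0, 0, 0, 0, 0]}}}

```text
time: 1.48
tool_pos: [0.3273, -0.2991, 0.2501]
tcp_rot: [3.118, -0.385, 0.001]
wrist_force: [1.2, -0.3, -0.4]
width: -0.001
grip_force: 0.0
```

Emit:
{"name": "pendant", "arguments": {"plan": {"x": [0.016, 0.016, 0, 0, 0], "y": [-0.864, -0.864, -0.864, -0.864, -0.864], "z": [0, 0, 0, 0, 0], "spin": [0, 0, 0, 0, 0]}}}

```text
time: 2.1
tool_pos: [0.3945, -0.0376, 0.2502]
tcp_rot: [3.118, -0.384, 0.002]
wrist_force: [1.4, -0.1, 0.3]
width: 0.0
grip_force: 0.0
```

Emit:
{"name": "pendant", "arguments": {"plan": {"x": [0, 0, 0, 0, 0], "y": [-0.352, 0, 0, 0, 0], "z": [0, 0.64, 0.64, 0.64, 0.64], "spin": [0, 0, 0, 0, 0]}}}

```text
time: 2.72
tool_pos: [0.3998, -0.0179, 0.089]
tcp_rot: [-3.118, 0.384, -0.002]
wrist_force: [0.5, -0.2, 0.8]
width: 0.001
grip_force: 0.0
```

Emit:
{"name": "pendant", "arguments": {"plan": {"x": [0], "y": [0], "z": [0], "spin": [0]}}}

```text
time: 2.85
tool_pos: [0.3963, -0.0176, 0.0871]
tcp_rot: [3.118, -0.384, -0.012]
wrist_force: [-0.2, -0.4, 0.5]
width: -0.002
grip_force: 0.0
```

Converted, -0.03 m is -0.48, 0.01 m is 0.16.

Emit:
{"name": "pendant", "arguments": {"plan": {"x": [0, 0.16, 0.16, 0.16, 0.16], "y": [-0.48, 0, 0, 0, 0], "z": [0, 0.128, 0.096, 0, 0], "spin": [0, 0, 0, 0, 0]}}}

```text
time: 3.48
tool_pos: [0.446, 0.001, 0.0759]
tcp_rot: [-3.118, 0.386, 0.002]
wrist_force: [-1.5, 1.3, -0.1]
width: -0.002
grip_force: 1.0
```

Emit:
{"name": "pendant", "arguments": {"plan": {"x": [0.16, 0.16, 0.128, 0.08, 0], "y": [0, 0, 0, 0, 0], "z": [0, 0, 0, 0, 0], "spin": [0, 0, 0, 0, 0]}}}

```text
time: 4.1
tool_pos: [0.4753, -0.0062, 0.0756]
tcp_rot: [-3.118, 0.385, 0.011]
wrist_force: [-9.8, 1.9, 7.6]
width: -0.001
grip_force: 4.9
```

Converted, 0.002 m is 0.032, 0.003 m is 0.048.

Emit:
{"name": "pendant", "arguments": {"plan": {"x": [0.048, 0.032, 0], "y": [0, 0, 0], "z": [0, 0, 0], "spin": [0, 0, 0]}}}

```text
time: 4.47
tool_pos: [0.4755, -0.0064, 0.0748]
tcp_rot: [-3.117, 0.385, 0.026]
wrist_force: [-20.8, 5.5, 17.1]
width: -0.0
grip_force: 10.9
```

```bash
python3 - <<'E'
from workcell import bot
import cv2
t=bot.read_camera("top")[170:320,270:400,::-1]; cv2.imwrite("pics/shut.png",cv2.resize(t,(520,600),interpolation=cv2.INTER_CUBIC))
E
```

```text
(no output)
```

View pics/shut.png

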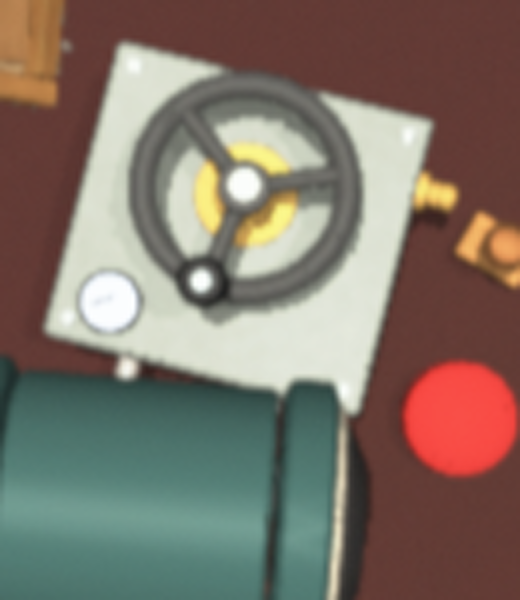

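The drawer front is hidden, but the bar is on its stop: force rises with no motion, at the predicted shut position. The wheel is unmoved, with its handle at (200,282) in the crop. Back off and lift.

Converted, -0.05 m is -0.8, -0.045 m is -0.72.

Emit:
{"name": "pendant", "arguments": {"plan": {"x": [-0.48, 0, 0, 0, 0], "y": [0, 0, 0, 0, 0], "z": [0, -0.8, -0.8, -0.8, -0.72], "spin": [0, 0, 0, 0, 0]}, "aperture": 0.55, "grip_force": 30}}

```text
time: 5.15
tool_pos: [0.4546, -0.0007, 0.2737]
tcp_rot: [3.118, -0.384, 0.006]
wrist_force: [0.8, -0.9, -0.1]
width: 0.548
grip_force: 0.0
```

Emit:
{"name": "pendant", "arguments": {"plan": {"x": [0.8, 0.8, 0, 0], "y": [-0.064, -0.064, 0, 0], "z": [0, 0, 0, 0], "spin": [0, 0, 0, 0]}}}

```text
time: 5.65
tool_pos: [0.5523, -0.0171, 0.2706]
tcp_rot: [3.118, -0.384, -0.001]
wrist_force: [-0.9, 0.3, 0.5]
width: 0.549
grip_force: 0.0
```

Converted, 0.0034 m is 0.0544, 0.03 m is 0.48.

Emit:
{"name": "pendant", "arguments": {"plan": {"x": [0.0544, 0, 0, 0, 0], "y": [0, 0, 0, 0, 0], "z": [0.48, 0.48, 0.3456, 0, 0], "spin": [0, 0, 0, 0, 0]}}}

```text
time: 6.28
tool_pos: [0.5559, -0.0178, 0.1907]
tcp_rot: [-3.118, 0.384, -0.003]
wrist_force: [0.3, -0.6, -0.1]
width: 0.551
grip_force: 0.0
```

Emit:
{"name": "pendant", "arguments": {"plan": {"x": [0, 0, 0, 0], "y": [0, 0, 0, 0], "z": [0, 0, 0, 0], "spin": [0, 0, 0, 0]}, "aperture": 0, "grip_force": 35}}

```text
time: 6.78
tool_pos: [0.5567, -0.018, 0.1911]
tcp_rot: [-3.118, 0.384, -0.003]
wrist_force: [-1.8, 0.1, 5.5]
width: 0.245
grip_force: 34.4
```

```bash
python3 - <<'E'
from workcell import bot
import cv2,numpy as np
t=bot.read_camera("top")[170:320,270:400,::-1]; s=bot.read_camera("scene")[180:340,265:395,::-1]
t=cv2.resize(t,(390,450),interpolation=cv2.INTER_CUBIC);s=cv2.resize(s,(390,480),interpolation=cv2.INTER_CUBIC)
o=np.zeros((480,780,3),np.uint8);o[:450,:390]=t;o[:,390:]=s
cv2.imwrite("pics/grip.png",o)
E
```

```text
(no output)
```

View pics/grip.png

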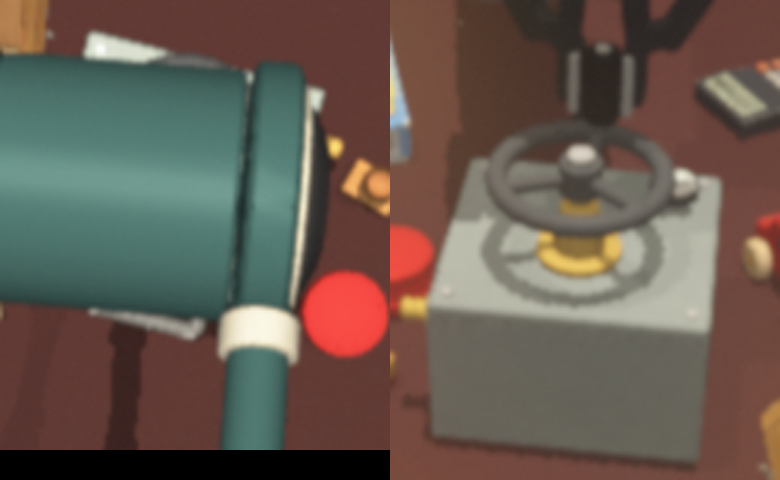

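Gripped, fingers either side of the handle at scene crop (602,85); the drawer front now sits close to the case in the top view at (150,318), so it is shut. Compute the arc table.

```bash
python3 - <<'E'
import numpy as np
R=.045
f=lambda t:np.array([-R*np.cos(t),R*np.sin(t)])
g=[6.153]+[2*np.pi*k/15 for k in range(14,-1,-1)]
print(np.round([f(b)-f(a) for a,b in zip(g,g[1:])],4).tolist())
g=[2*np.pi*k/15 for k in range(16)]
print(np.round([f(b)-f(a) for a,b in zip(g,g[1:])],4).tolist())
E
```

```text
[[0.0035, -0.0125], [0.011, -0.0151], [0.0162, -0.0094], [0.0186, -0.002], [0.0178, 0.0058], [0.0139, 0.0125], [0.0076, 0.0171], [0.0, 0.0187], [-0.0076, 0.0171], [-0.0139, 0.0125], [-0.0178, 0.0058], [-0.0186, -0.002], [-0.0162, -0.0094], [-0.011, -0.0151], [-0.0039, -0.0183]]
[[0.0039, 0.0183], [0.011, 0.0151], [0.0162, 0.0094], [0.0186, 0.002], [0.0178, -0.0058], [0.0139, -0.0125], [0.0076, -0.0171], [0.0, -0.0187], [-0.0076, -0.0171], [-0.0139, -0.0125], [-0.0178, -0.0058], [-0.0186, 0.002], [-0.0162, 0.0094], [-0.011, 0.0151], [-0.0039, 0.0183]]
```

Emit:
{"name": "pendant", "arguments": {"plan": {"x": [0.056, 0.176, 0.2592, 0.2976, 0], "y": [-0.2, -0.2416, -0.1504, -0.032, 0], "z": [0, 0, 0, 0, 0], "spin": [0, 0, 0, 0, 0]}}}

```text
time: 7.5
tool_pos: [0.6155, 0.0071, 0.1911]
tcp_rot: [3.117, -0.384, 0.007]
wrist_force: [0.4, -2.5, 5.0]
width: 0.245
grip_force: 34.8
```

Converted, 0.0187 m is 0.2992, 0.0178 m is 0.2848.

Emit:
{"name": "pendant", "arguments": {"plan": {"x": [0.2848, 0.2224, 0.1216, 0, -0.1216], "y": [0.0928, 0.2, 0.2736, 0.2992, 0.2736], "z": [0, 0, 0, 0, 0], "spin": [0, 0, 0, 0, 0]}}}

```text
time: 8.12
tool_pos: [0.6281, -0.0687, 0.191]
tcp_rot: [-3.116, 0.384, -0.006]
wrist_force: [-1.2, 6.1, 8.5]
width: 0.249
grip_force: 35.2
```

Emit:
{"name": "pendant", "arguments": {"plan": {"x": [-0.2224, -0.2848, -0.2976, -0.2592, 0], "y": [0.2, 0.0928, -0.032, -0.1504, 0], "z": [0, 0, 0, 0, 0], "spin": [0, 0, 0, 0, 0]}}}

```text
time: 8.75
tool_pos: [0.5603, -0.0586, 0.1911]
tcp_rot: [-3.117, 0.384, -0.004]
wrist_force: [-0.3, 2.1, 7.7]
width: 0.244
grip_force: 35.5
```

```bash
cat >> h.py <<'E'
def th(p):
    w=np.array(p[:2])-[.5975,-.0342];c,s=np.cos(-.245),np.sin(-.245);x,y=c*w[0]+s*w[1],-s*w[0]+c*w[1]
    return np.arctan2(-y,-x)%(2*np.pi),np.hypot(x,y)
E
python3 -c "
from h import *
s=bot.read_state();print(th(s['tool_pos']),s['tool_pos'],s['wrist_force'],s['tcp_rot'])"
```

```text
(np.float64(0.8248068838636864), np.float64(0.044463357839139496)) [ 0.56030336 -0.0585598   0.19105714] [-0.32991095  2.12301195  7.69728007] [-3.11711599  0.38363444 -0.00402506]
```

Converted, -0.0183 m is -0.2928, -0.0151 m is -0.2416.

Emit:
{"name": "pendant", "arguments": {"plan": {"x": [-0.176, -0.0624, 0.016, 0.016, 0], "y": [-0.2416, -0.2928, -0.048, -0.048, 0], "z": [0, 0, 0, 0, 0], "spin": [0, 0, 0, 0, 0]}}}

```text
time: 9.38
tool_pos: [0.5551, -0.0231, 0.1909]
tcp_rot: [3.108, -0.381, -0.005]
wrist_force: [-11.1, -15.8, 14.8]
width: 0.244
grip_force: 36.7
```

```bash
python3 -c "
from h import *
s=bot.read_state();print(th(s['tool_pos']))"
```

```text
(np.float64(6.2712578564630075), np.float64(0.0438567312241519))
```

On the stop (estimated −0.01 rad, with counterforce). Hold it there, undo the press, then back off.

Emit:
{"name": "pendant", "arguments": {"plan": {"x": [0, 0, 0, -0.032, 0], "y": [0, 0, 0, 0.096, 0], "z": [0, 0, 0, 0, 0], "spin": [0, 0, 0, 0, 0]}}}

```text
time: 10.0
tool_pos: [0.5545, -0.0246, 0.191]
tcp_rot: [3.117, -0.385, 0.004]
wrist_force: [0.4, -2.3, 8.2]
width: 0.243
grip_force: 36.1
```

```bash
python3 -c "
from h import *
s=bot.read_state();print(th(s['tool_pos']))"
```

```text
(np.float64(0.025510650490524603), np.float64(0.0440191275516697))
```

Emit:
{"name": "pendant", "arguments": {"plan": {"x": [0.0624, 0.176, 0.2592, 0.2976, 0.2848], "y": [0.2928, 0.2416, 0.1504, 0.032, -0.0928], "z": [0, 0, 0, 0, 0], "spin": [0, 0, 0, 0, 0]}}}

```text
time: 10.62
tool_pos: [0.6098, -0.0783, 0.191]
tcp_rot: [3.117, -0.385, -0.001]
wrist_force: [-4.5, 4.5, 11.8]
width: 0.241
grip_force: 36.6
```

Emit:
{"name": "pendant", "arguments": {"plan": {"x": [0.2224, 0.1216, 0, -0.1216, -0.2224], "y": [-0.2, -0.2736, -0.2992, -0.2736, -0.2], "z": [0, 0, 0, 0, 0], "spin": [0, 0, 0, 0, 0]}}}

```text
time: 11.25
tool_pos: [0.6304, -0.0027, 0.1911]
tcp_rot: [3.116, -0.384, 0.007]
wrist_force: [-1.4, -4.6, 8.3]
width: 0.242
grip_force: 36.3
```

Emit:
{"name": "pendant", "arguments": {"plan": {"x": [-0.2848, -0.2976, -0.2592, -0.176, -0.0624], "y": [-0.0928, 0.032, 0.1504, 0.2416, 0.2928], "z": [0, 0, 0, 0, 0], "spin": [0, 0, 0, 0, 0]}}}

```text
time: 11.88
tool_pos: [0.5548, -0.023, 0.1911]
tcp_rot: [-3.117, 0.383, -0.007]
wrist_force: [7.3, 0.9, 3.8]
width: 0.243
grip_force: 35.8
```

Emit:
{"name": "pendant", "arguments": {"plan": {"x": [0, 0], "y": [0, 0], "z": [0, 0], "spin": [0, 0]}}}

```text
time: 12.12
tool_pos: [0.5545, -0.0246, 0.191]
tcp_rot: [3.117, -0.384, 0.004]
wrist_force: [-0.3, -2.0, 9.1]
width: 0.246
grip_force: 36.2
```

```bash
python3 -c "
from h import *
s=bot.read_state();print(th(s['tool_pos']))"
```

```text
(np.float64(0.025426128604428166), np.float64(0.04400929848361849))
```

One full turn done; second turn.

Converted, 0.0186 m is 0.2976, 0.0183 m is 0.2928.

Emit:
{"name": "pendant", "arguments": {"plan": {"x": [0.0624, 0.176, 0.2592, 0.2976, 0.2848], "y": [0.2928, 0.2416, 0.1504, 0.032, -0.0928], "z": [0, 0, 0, 0, 0], "spin": [0, 0, 0, 0, 0]}}}

```text
time: 12.75
tool_pos: [0.6098, -0.0783, 0.191]
tcp_rot: [3.118, -0.385, -0.001]
wrist_force: [-3.4, 4.3, 12.0]
width: 0.247
grip_force: 36.6
```

Emit:
{"name": "pendant", "arguments": {"plan": {"x": [0.2224, 0.1216, 0, -0.1216, -0.2224], "y": [-0.2, -0.2736, -0.2992, -0.2736, -0.2], "z": [0, 0, 0, 0, 0], "spin": [0, 0, 0, 0, 0]}}}

```text
time: 13.38
tool_pos: [0.6304, -0.0027, 0.191]
tcp_rot: [3.117, -0.384, 0.007]
wrist_force: [-0.7, -5.1, 8.1]
width: 0.241
grip_force: 36.3
```

Emit:
{"name": "pendant", "arguments": {"plan": {"x": [-0.2848, -0.2976, -0.2592, -0.176, -0.0624], "y": [-0.0928, 0.032, 0.1504, 0.2416, 0.2928], "z": [0, 0, 0, 0, 0], "spin": [0, 0, 0, 0, 0]}}}

```text
time: 14.0
tool_pos: [0.5547, -0.0232, 0.1911]
tcp_rot: [-3.117, 0.383, -0.006]
wrist_force: [6.8, 1.1, 3.3]
width: 0.249
grip_force: 35.8
```

Emit:
{"name": "pendant", "arguments": {"plan": {"x": [0, 0, 0, 0], "y": [0, 0, 0, 0], "z": [0, 0, 0, 0], "spin": [0, 0, 0, 0]}}}

```text
time: 14.5
tool_pos: [0.5546, -0.0245, 0.191]
tcp_rot: [3.117, -0.384, 0.004]
wrist_force: [0.1, -1.4, 8.1]
width: 0.244
grip_force: 36.2
```

```bash
python3 - <<'E'
from h import *
import cv2
s=bot.read_state();print(th(s['tool_pos']),s['grip_force'])
t=bot.read_camera("top")[150:340,220:420,::-1]; s=bot.read_camera("scene")[180:340,225:425,::-1]
o=np.zeros((570,800,3),np.uint8);o[:380,:400]=cv2.resize(t,(400,380));o[:320,400:]=cv2.resize(s,(400,320))
cv2.imwrite("pics/end.png",o)
E
```

```text
(np.float64(0.023282879865444507), np.float64(0.04401696311805598)) 36.21253876131959
```

View pics/end.png

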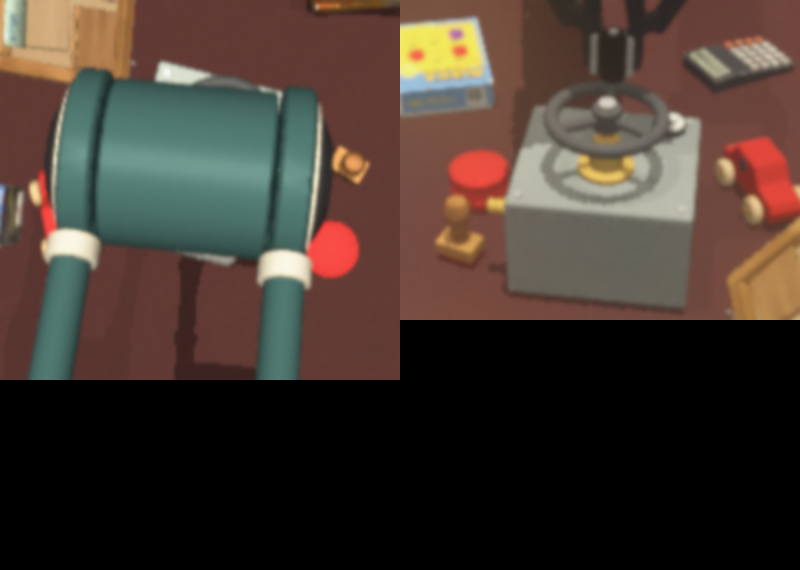

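The handle (610,55) is still held between the pads on the drawer side, and the car, stamp and yo-yo stand where they were. Hand in.

```bash
python3 -c "
from workcell import bot
print(bot.finish_job())"
```

```text
the job is handed in; nothing more can be done
None
```

I pushed the drawer shut, closed the valve on its stop and backed it off two full turns (about 12.59 rad by TCP position), with the gripper still holding the handle at about 36 N. The car, stamp and yo-yo looked unmoved, and I handed the job in at about 14.6 s; no verdict was returned.

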